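Calibrate the laboratory balance and take the weight off with the tongs

ROBOT

A 7-joint arm with a two-finger parallel gripper is mounted at the origin on the work surface. World frame = base frame: x ahead of the robot, y to its left, z up, the work surface at z = 0. Lengths are in m, angles in rad, forces in N, time in s.
With the tool pointing down it reaches from about 0.4 to 0.875 m from the base axis. Payload 19.3 kg.
Tool frame: the origin (TCP) lies at the very end of the fingers, on their centre line; the grasp point (between the pads) lies 19 mm behind it; z points along the fingers, y is the line along which they close (so a half turn about z gives the same grasp; the last joint's range is limited). The gripper opens to 85 mm and grips with 20 to 120 N. Pads are 22 mm wide; open, the fingers measure 114 mm over their backs; the gripper's body (76 mm by 85 mm) begins 54 mm behind the grasp point. The pads swing forward as they close: fully open they stand 13 mm farther back than shut.
Start: joints at [-1.259, 0.521, -0.036, 1.599, 0.021, 1.021, -0.113], TCP at [0.233, 0.58, 0.231] pointing down, gripper open.
Joint ranges: [-2.91, 2.91], [-0.3, 2.13], [-1.5, 1.42], [0.17, 2.43], [-1.26, 4.41], [0.16, 1.93], [-2.52, 2.52]. Speed limits (rad/s): [1.89, 1.89, 2.39, 2.39, 3.01, 3.01, 3.01].

INTERFACE

Orientations are given as [roll, pitch, yaw] about the fixed x, y, z axes, in that order (R = Rz(yaw) Ry(pitch) Rx(roll)).
In Python, from workcell import bot gives the robot as it stands.
- The arm moves only by the shell command python3 -m crank 'ROWS' [FORCE]. ROWS is a JSON object of lists of equal length, an entry for each row: "travel": the shift along the world's x, y, z in cm, a list of three; "turn": the turn, a rotation vector about the world's x, y, z in degrees, a list of three; "gripper": the closure, from 0 (fully open) to 1 (shut). A call has exactly 5 rows; each row is the pose to reach, as a shift and turn from the pose commanded when the call began; what a row does not reach only later rows make up. A row lasts 1/10 s, in which the tool goes at most 50 mm and 8.59 degrees, less where a joint would pass 70% of its speed; a pose out of reach is approached as far as the arm can. A call with a gripper value outside its range is refused whole. The fingers move at their own pace and stop on an object; FORCE is the grip in N (left out, the last holds). Time passes only in rows, so rows that repeat a pose let the fingers close, or fill a call up. It gives the time, the measured TCP pose, the force, the opening and the grip force at its end, in the units of the state.
- bot.observe(): the state, without advancing time (a new reading comes with each control period).
- bot.grab_frame(name): name is "scene" or "top" or "wrist"; returns a dict with "pixels" (384x512x3 uint8, red, green, blue), "fx", "fy", "cx", "cy" (pixels), "extrinsics" (4x4, takes a point from world to camera coordinates). Camera axes: x right, y down, z forward; pixel columns grow to the right and rows downward; lengths in m; the calibration is good to about 2 mm. A picture is of the moment at which its call begins. There is no depth.
- bot.job_done(): hands the job in; it is judged then, once.
The state is a dict: "clock": time; "qpos": joint angles; "qd": joint speeds; "joint_efforts": joint torques, N m; "position": TCP position; "tool_rot": TCP orientation; "force": force on the tool from outside, world axes, zero at the start; "moment": the same for the moment, N m; "grip_width": finger opening in m; "finger_force": force on a finger pad.
Only numpy, scipy, OpenCV 4.12 (cv2) and the standard library are available. Lean on these libraries where they do the work, as an engineer would, in place of code of your own. Each camera call takes 0.05 s, during which the arm holds its last target. There are 200 camera calls.

TASK

The 200 g weight is standing on the balance pan for calibration: press the calibrate key (small square key, second from the robot's left) fully down, let it up, then press the enter key (the wide bar key at the right end), and leave the other two keys alone. Then pick up the spring tongs, close their jaws on the weight - no fingers on it - and lift it upright a few centimetres (more than 3) clear of the pan without leaning on the pan, and finish there, holding the weight still in the tongs so that the balance can settle to zero. Do not tip or drop the weight, and leave the other things on the bench where they are.

Things in the scene. Friction and masses are not known exactly. Their poses are not given: they have to be found in the camera images.
- balance: White laboratory balance, fixed, 250 mm front to back (its x) by 200 mm (y); origin under its centre, on the bench. Its front (-x) faces the robot within 0.22 rad: a level key strip 40 mm high and 55 mm deep with four plain white keys in a row along y (from +y: round, square, square, wide bar), then a display sloping up to the 62 mm high rear part that carries the pan.
- pan: Round stainless weighing pan, 130 mm across, fixed on top of the rear part of the balance.
- pan_top (a point): Centre of the pan's upper face, 75 mm above the bench, 50 mm behind the balance's origin (its +x).
- key_power_top (a point): Centre of the top of the power key: round, 20 mm across, the first from +y. 50 mm above the bench.
- key_cal_top (a point): Centre of the top of the calibrate key: square, 22 x 22 mm, the second from +y (41 mm from the power key). 50 mm above the bench. Its frame is parallel to the balance's.
- key_unit_top (a point): Centre of the top of the unit key: square, 22 x 22 mm, the third from +y (41 mm from the calibrate key). 50 mm above the bench.
- key_enter_top (a point): Centre of the top of the enter key: the wide bar at the -y end, 22 mm deep (x) by 42 mm wide (y), 51 mm from the unit key. 50 mm above the bench. Its frame is parallel to the balance's.
- weight: The 200 g calibration weight, polished steel, standing on the pan up to 20 mm off its centre: cylinder 32 mm across and 28 mm high, above it a neck and a knob 20 mm across, 46 mm high in all. Origin at the centre of its underside, z up.
- tongs: Spring tongs lying flat left or right of the balance, about 130 g, 225 mm long, 30 mm high; they balance near the grips. x: centre line towards the jaws, z up; they close in the x-y plane. Origin on the underside (bench), midway between the arms' flat finger grips: these run from x = -33 to +32 mm, z = 5 to 25 mm, 55 mm apart over their outer faces at rest. Pivot with rubber end at x = -95 mm.
- tongs_left: Arm of the tongs on their +y side, with its jaw; origin at the pivot. Squeezing the grips closes the jaws, 1.84 mm for each mm at the grips, against a spring (about 5 N at the grips at first, 8 N with the weight in the jaws); let go, they spring open. It turns 0.08 rad inwards from rest to jaws closed on the weight.
- tongs_right: Arm of the tongs on their -y side, like tongs_left. With the grips 40 mm apart over their outer faces they are parallel and the jaws close on the 32 mm weight; at 48 mm the gap between the jaws is about 46 mm.
- tongs_jaws (a point): Point midway between the two jaws, 80 mm ahead (x) of the tongs' origin and 15 mm above their underside. The rubber jaw pads are V-shaped, hollow inwards, 30 mm high (the full height of the tongs), about 28 mm long (x) and centred here; at rest the gap is about 60 mm in the hollows, 53 mm between the pads' edges.
- key_power (a joint): Travel of the power key, m: 0 up, 0.005 fully down.
- key_cal (a joint): Travel of the calibrate key, m: 0 up, 0.005 fully down; it starts to move at 2 N, is fully down at 5 N and springs back. It counts as pressed beyond 0.0035.
- key_unit (a joint): Travel of the unit key, m: as the calibrate key.
- key_enter (a joint): Travel of the enter key, m: as the calibrate key.
- slide_box: Bystander: closed flat box for microscope slides, 102 x 87 x 35 mm. Origin at the centre of its underside.
- weight_small: Bystander: 100 g steel weight, 23 mm across, 42 mm high, standing on the bench. Origin at the centre of its underside.
- petri: Bystander: closed clear petri dish, 90 mm across, 15 mm high. Origin at the centre of its underside.
- dropper: Bystander: amber dropper bottle, 34 mm across, 100 mm high. Origin at the centre of its underside.
- beaker: Bystander: open stainless steel beaker, 84 mm across, 110 mm high. Origin at the centre of its underside.
- wash_bottle: Bystander: white wash bottle with a bent spout, 74 mm across, 178 mm high. Origin at the centre of its underside.
- tally: Bystander: steel hand tally counter, round, 46 mm across, 22 mm high. Origin at the centre of its underside.
Not all that is in view belongs to the job. There is more than one size of the tongs; the one meant has the size given above. What is shaped like the weight but yellow is not meant.

How it is judged:
By the outcome, as a careful person would: the job done as asked, in the order asked, and still so for the second after the job is handed in, while the arm keeps its last pose, push and grip.
It also fails if it takes over 58 s, if anything falls off the work surface, if the arm or the gripper's body presses on something with over 40 N, if the wrist force passes 120 N, or if a joint passes its speed limit or range.

## Working session

There is one attempt and no reset: what is moved stays moved. The work goes in short steps, Python scripts to look and compute and a shell command to move; the robot and the scene stay as the last step left them, time stands still between calls to the robot, and variables do not carry over. Pictures are saved under pics/ and viewed, at most 14 in all, crops included, and the job is handed in when it is done.

```bash
mkdir -p pics; ls; python3 - <<'E'
from workcell import bot
import cv2,json,numpy as np
for n in("scene","top"):
    f=bot.grab_frame(n)
    cv2.imwrite(f"pics/{n}0.png",cv2.resize(f["pixels"][:,:,::-1],(800,600),interpolation=cv2.INTER_CUBIC))
    np.savez(f"{n}0.npz",**f)
    print(n,f["fx"],f["fy"],f["cx"],f["cy"],np.round(f["extrinsics"],3).tolist())
s=bot.observe();print(s)
E
```

```text
pics
scene 369.8072688903281 369.8072688903281 250.13788488511204 187.18916030909594 [[-0.671, 0.741, 0.003, 0.365], [0.399, 0.365, -0.841, -0.132], [-0.625, -0.563, -0.541, 1.417], [0.0, 0.0, 0.0, 1.0]]
top 481.40840964338645 481.40840964338645 248.60870479550138 199.72727255164645 [[-0.082, -0.997, -0.0, 0.026], [-0.974, 0.08, -0.213, 0.524], [0.212, -0.017, -0.977, 1.642], [0.0, 0.0, 0.0, 1.0]]
{'clock': 0.1, 'qpos': array([-1.25922745,  0.52193552, -0.03632991,  1.59993867,  0.02122774,
        1.02109114, -0.11279333]), 'qd': array([-0.00043988, -0.00026403,  0.00026431, -0.00068491, -0.00061813,
        0.00075513,  0.00019806]), 'joint_efforts': array([ 4.99254224e-03, -9.28490281e+01,  1.98515810e+00, -3.70528758e+01,
        1.83162623e-02,  5.39080400e-03,  3.48858372e-06]), 'position': array([0.23277929, 0.57971858, 0.23079945]), 'tool_rot': array([-3.14060988e+00,  9.07026506e-05,  2.75983594e+00]), 'force': array([ 0.19301266,  0.33229353, -0.23976465]), 'moment': array([ 0.01067855,  0.01416675, -0.00325018]), 'finger_force': 0.0, 'grip_width': 0.08562581406481477}
```

View pics/top0.png

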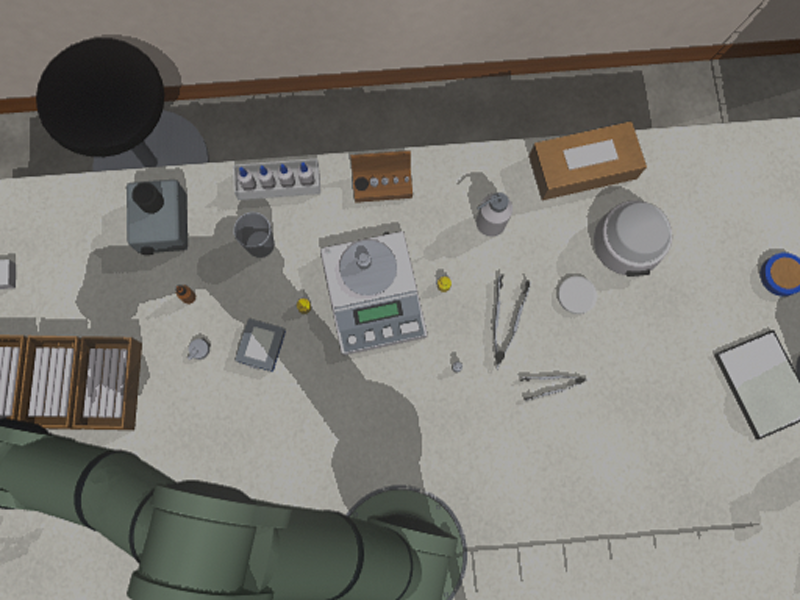

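View pics/scene0.png

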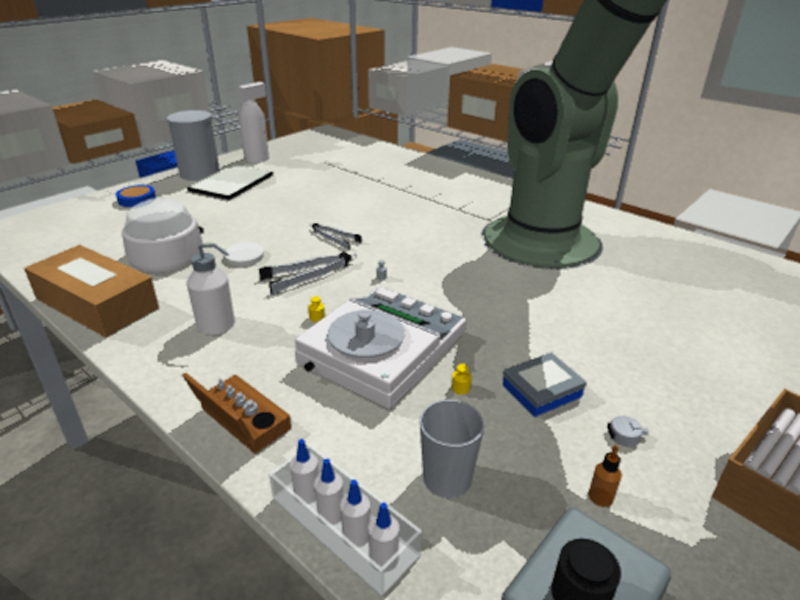

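The top view shows the balance near (375,290), its keys along (350..410, 340..327) and the weight at (363,258). The large tongs run from their pivot at (500,357) to jaws at (498,275) and (527,283). The smaller tongs at (552,382) are the decoy.

```bash
cat > h.py <<'E'
import numpy as np,cv2
from workcell import bot
def ray(f,u,v,z):
    "pixel -> world point at height z"
    E=f["extrinsics"];R=E[:3,:3];t=E[:3,3]
    d=R.T@np.array([(u-f["cx"])/f["fx"],(v-f["cy"])/f["fy"],1.]);c=-R.T@t
    return c+d*(z-c[2])/d[2]
def proj(f,p):
    q=f["extrinsics"]@np.append(p,1.);return np.array([f["fx"]*q[0]/q[2]+f["cx"],f["fy"]*q[1]/q[2]+f["cy"]])
def crop(f,name,u0,v0,w,h,s):
    cv2.imwrite(f"pics/{name}.png",cv2.resize(f["pixels"][v0:v0+h,u0:u0+w,::-1],None,fx=s,fy=s,interpolation=cv2.INTER_CUBIC))
E
python3 - <<'E'
from h import *
f=dict(np.load("top0.npz"))
crop(f,"c1",200,140,150,110,5)
for n,u,v,z in[("pan",368,266,.075),("weighttop",363,253,.121),("power",352,341,.05),("cal",370,336,.05),("unit",387,332,.05),("enter",409,327,.05),("pivot",500,357,.015),("jawL",498,275,.015),("jawR",527,283,.015)]:
    print(n,ray(f,u*.64,v*.64,z).round(4))
E
```

```text
pan [0.6307 0.0207 0.075 ]
weighttop [0.6483 0.0292 0.121 ]
power [0.4665 0.07   0.05  ]
cal [0.4745 0.0288 0.05  ]
unit [ 0.4805 -0.0101  0.05  ]
enter [ 0.4879 -0.0605  0.05  ]
pivot [ 0.408  -0.2631  0.015 ]
jawL [ 0.601  -0.2804  0.015 ]
jawR [ 0.5763 -0.3457  0.015 ]
```

View pics/c1.png

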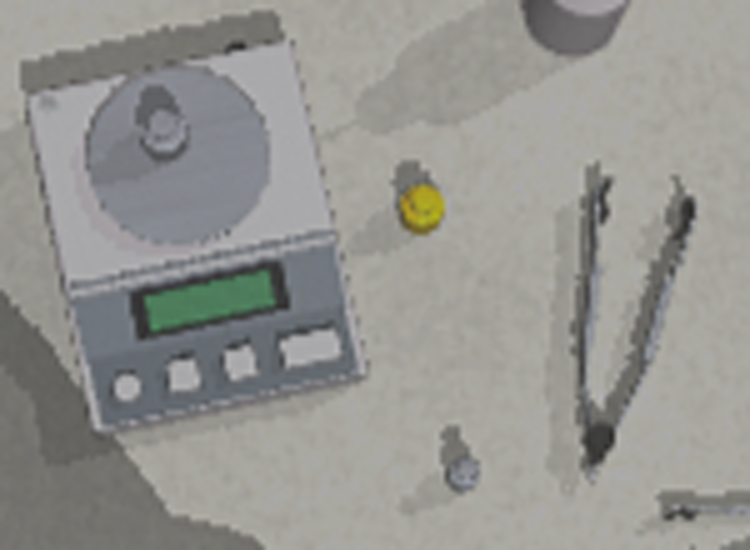

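Keys in the crop: power (127,387), cal (183,375), unit (240,361), enter (310,347). The pan centre is at (177,155), the knob top at (165,130), the jaws at (600,190) and (686,210), and the pivot at (598,440).

```bash
python3 - <<'E'
from h import *
f=dict(np.load("top0.npz"));g=dict(np.load("scene0.npz"))
r=lambda u,v,z:ray(f,200+u/5,140+v/5,z)
P={n:r(*a) for n,a in dict(power=(127,387,.05),cal=(183,375,.05),unit=(240,361,.05),enter=(310,347,.05),pan=(177,155,.075),knob=(165,128,.121),jl=(600,190,.02),jr=(686,210,.02),piv=(598,440,.025)).items()}
for k,v in P.items():print(k,v.round(4))
d=P["power"]-P["enter"];print("len",np.hypot(*d[:2]),"yaw",np.degrees(np.arctan2(-d[0],d[1])))
m=(P["jl"]+P["jr"])/2-P["piv"];print("tongs len",np.hypot(*m[:2]),np.degrees(np.arctan2(m[1],m[0])))
print("cal->pan",np.hypot(*(P["pan"]-(P["cal"]+P["unit"])/2)[:2]))
for k,p in P.items(): print(k,"scene px",(proj(g,p)/.64).round(0))
E
```

```text
power [0.4694 0.0693 0.05  ]
cal [0.4747 0.0295 0.05  ]
unit [ 0.4814 -0.0113  0.05  ]
enter [ 0.4874 -0.0613  0.05  ]
pan [0.628  0.0213 0.075 ]
knob [0.6349 0.0278 0.121 ]
jl [ 0.5919 -0.2834  0.02  ]
jr [ 0.5718 -0.344   0.02  ]
piv [ 0.4084 -0.2603  0.025 ]
len 0.13190110205128253 yaw 7.831525545083124
tongs len 0.1814513797244717 -17.112403161459596
cal->pan 0.15042730183096248
power scene px [447. 314.]
cal scene px [428. 306.]
unit scene px [409. 300.]
enter scene px [387. 291.]
pan scene px [367. 330.]
knob scene px [366. 311.]
jl scene px [274. 285.]
jr scene px [264. 271.]
piv scene px [345. 255.]
```

```bash
python3 -m crank '{"travel":[[5,-5,0],[9,-10,0],[12,-14,0],[15,-19,0],[17,-24,0]],"turn":[[0,0,8],[0,0,16],[0,0,24],[0,0,31],[0,0,31]],"gripper":[1,1,1,1,1]}' 30; python3 -m crank '{"travel":[[1,-4,0],[2,-9,0],[3,-14,0],[4,-19,-2],[5,-24,-4]],"turn":[[0,0,0],[0,0,0],[0,0,0],[0,0,0],[0,0,0]],"gripper":[1,1,1,1,1]}'
```

```text
clock: 0.6
position: [0.3831, 0.3791, 0.231]
tool_rot: [-3.141, -0.0, -2.978]
force: [1.1, -0.4, 0.4]
grip_width: 0.012
finger_force: 0.0
clock: 1.1
position: [0.4301, 0.1496, 0.1954]
tool_rot: [3.141, 0.001, -2.982]
force: [0.9, 0.1, -1.3]
grip_width: 0.0002
finger_force: 0.0
```

```bash
python3 -m crank '{"travel":[[1,-4,-1],[2.3,-7.1,-4],[2.3,-7.1,-8],[2.3,-7.1,-10],[2.3,-7.1,-10]],"turn":[[0,0,0],[0,0,0],[0,0,0],[0,0,0],[0,0,0]],"gripper":[1,1,1,1,1]}'; python3 - <<'E'
from h import *
f=bot.grab_frame("wrist");np.savez("w1.npz",**f);crop(f,"w1",0,0,512,384,1.5)
print(bot.observe()["position"])
for p in[(.4752,.029,.05),(.4814,-.0113,.05),(.4694,.0693,.05)]:print(proj(f,p)*1.5)
E
```

```text
clock: 1.6
position: [0.4514, 0.0799, 0.0933]
tool_rot: [-3.141, -0.005, -2.983]
force: [1.0, 0.5, 0.5]
grip_width: 0.0
finger_force: 0.0
[0.45217252 0.08023866 0.09482922]
[254.90596225 366.54674361]
[157.07075543 365.94810364]
[352.56571276 368.02287133]
```

View pics/w1.png

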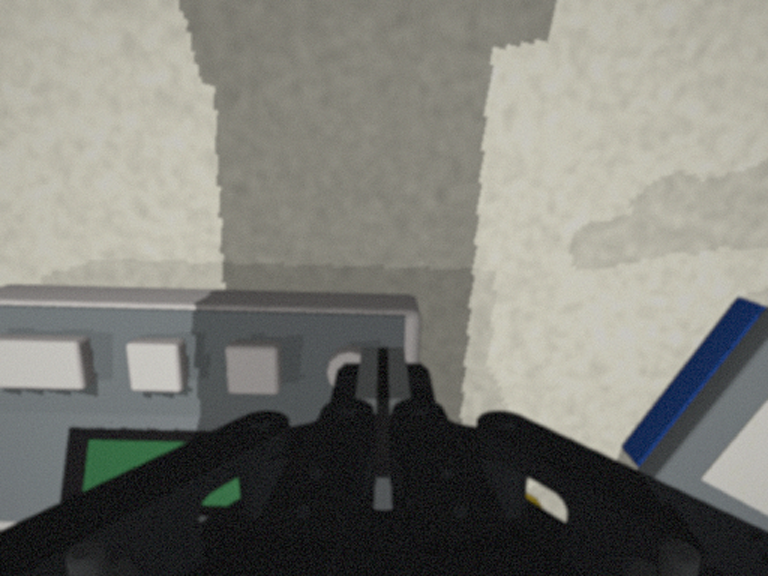

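Cal key at (252,370) and unit at (155,366), matching the predictions within 3 px. Next, press.

```bash
python3 -m crank '{"travel":[[1,-2.5,0],[2.3,-5.1,0],[2.3,-5.1,-2],[2.3,-5.1,-4],[2.3,-5.1,-4]],"turn":[[0,0,0],[0,0,0],[0,0,0],[0,0,0],[0,0,0]],"gripper":[1,1,1,1,1]}'; python3 -m crank '{"travel":[[0,0,0],[0,0,0],[0,0,-0.3],[0,0,-0.6],[0,0,-0.6]],"turn":[[0,0,0],[0,0,0],[0,0,0],[0,0,0],[0,0,0]],"gripper":[1,1,1,1,1]}'
```

```text
clock: 2.15
position: [0.4755, 0.0295, 0.0552]
tool_rot: [-3.142, -0.001, -2.982]
force: [0.2, 0.7, -0.3]
grip_width: -0.0002
finger_force: 0.0
clock: 2.65
position: [0.4762, 0.0296, 0.0495]
tool_rot: [-3.142, 0.001, -2.982]
force: [1.4, 0.4, 2.9]
grip_width: -0.0
finger_force: 1.3
```

```bash
python3 -m crank '{"travel":[[0,0,-0.2],[0,0,-0.4],[0,0,-0.5],[0,0,-0.5],[0,0,-0.5]],"turn":[[0,0,0],[0,0,0],[0,0,0],[0,0,0],[0,0,0]],"gripper":[1,1,1,1,1]}'
```

```text
clock: 3.15
position: [0.4762, 0.0296, 0.0452]
tool_rot: [3.142, 0.001, -2.982]
force: [-4.4, 1.9, 28.7]
grip_width: -0.0002
finger_force: 14.3
```

```bash
python3 -m crank '{"travel":[[0,0,2],[0,0,3],[0.6,-4,3],[1.2,-8,3],[1.2,-9.1,3]],"turn":[[0,0,0],[0,0,0],[0,0,0],[0,0,0],[0,0,0]],"gripper":[1,1,1,1,1]}'; python3 -m crank '{"travel":[[0,0,0],[0,0,0],[0,0,0],[0,0,-1],[0,0,-1.5]],"turn":[[0,0,0],[0,0,0],[0,0,0],[0,0,0],[0,0,0]],"gripper":[1,1,1,1,1]}'
```

```text
clock: 3.65
position: [0.4879, -0.0657, 0.0744]
tool_rot: [-3.14, -0.0, -2.986]
force: [-0.0, 0.2, -0.8]
grip_width: 0.0001
finger_force: 0.0
clock: 4.15
position: [0.4876, -0.0608, 0.0585]
tool_rot: [3.141, -0.001, -2.981]
force: [0.4, 0.6, 0.2]
grip_width: 0.0
finger_force: 0.0
```

Target z 0.0455: just enough to bottom out.

```bash
python3 -m crank '{"travel":[[0,0,-0.4],[0,0,-0.8],[0,0,-1.1],[0,0,-1.3],[0,0,-1.35]],"turn":[[0,0,0],[0,0,0],[0,0,0],[0,0,0],[0,0,0]],"gripper":[1,1,1,1,1]}'; python3 - <<'E'
from h import *
f=bot.grab_frame("wrist");s=bot.observe();print(s["position"],s["force"])
E
```

```text
clock: 4.65
position: [0.4877, -0.0614, 0.0458]
tool_rot: [3.141, -0.0, -2.982]
force: [-2.4, 2.5, 4.9]
grip_width: -0.0002
finger_force: 2.4
[ 0.48774632 -0.0614216   0.04589418] [-2.45546219  2.14669401  3.98166539]
```

```bash
python3 -m crank '{"travel":[[0,0,-0.07],[0,0,-0.1],[0,0,-0.1],[0,0,-0.1],[0,0,-0.1]],"turn":[[0,0,0],[0,0,0],[0,0,0],[0,0,0],[0,0,0]],"gripper":[1,1,1,1,1]}'; python3 -m crank '{"travel":[[0,0,4],[0,0,9],[0,-4,10],[0,-9,10],[1,-14,10]],"turn":[[0,0,0],[0,0,0],[0,0,-8],[0,0,-16],[0,0,-24]],"gripper":[1,1,1,0,0]}';  python3 -m crank '{"travel":[[0.8,-5,0],[0.8,-9,0],[0.8,-9,0],[0.8,-9,0],[0.8,-9,0]],"turn":[[0,0,0],[0,0,0],[0,0,0],[0,0,0],[0,0,0]],"gripper":[0,0,0,0,0]}'; python3 - <<'E'
from h import *
f=bot.grab_frame("wrist");np.savez("w2.npz",**f);crop(f,"w2",0,0,512,384,1.5)
s=bot.observe();print(s["position"],s["tool_rot"],s["qpos"])
for p in[(.4084,-.2603,.025),(.5919,-.2834,.02),(.5718,-.344,.02)]:print(proj(f,p)*1.5)
E
```

```text
clock: 5.2
position: [0.4878, -0.0615, 0.0454]
tool_rot: [3.142, 0.0, -2.982]
force: [-5.7, 4.2, 15.1]
grip_width: 0.0003
finger_force: 7.7
clock: 5.7
position: [0.4973, -0.2026, 0.146]
tool_rot: [-3.141, 0.002, 2.877]
force: [1.0, -0.1, -0.4]
grip_width: 0.0284
finger_force: 0.0
clock: 6.2
position: [0.5058, -0.2897, 0.1449]
tool_rot: [3.141, -0.0, 2.883]
force: [-0.2, 0.9, -0.0]
grip_width: 0.0858
finger_force: 0.0
[ 0.5058995  -0.28946634  0.1449744 ] [ 3.14120221e+00 -1.38372718e-07  2.88338712e+00] [ 0.36250481  0.56201215  0.07896395  1.79577153 -0.05997958  0.78618193
  1.7843601 ]
[391.17606902  90.02690848]
[429.55717026 410.94936377]
[325.95732057 405.19145187]
```

View pics/w2.png

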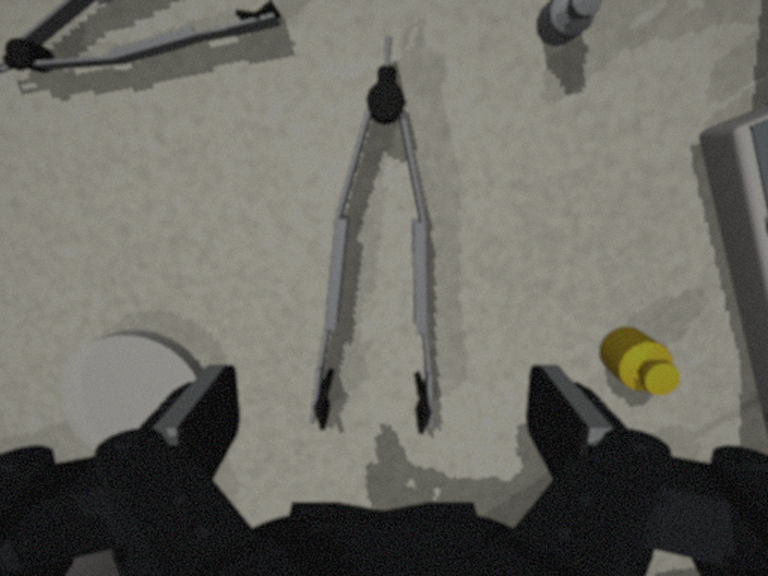

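Pivot at (385,100), the grips' outer edges running (337,220)-(327,330) on the left and (427,222)-(427,333) on the right, and jaws at (323,402) and (424,403).

```bash
python3 - <<'E'
from h import *
f=dict(np.load("w2.npz"))
r=lambda u,v,z:ray(f,u/1.5,v/1.5,z)[:2]
a,b,c,d=r(335,220,.025),r(325,330,.025),r(428,222,.025),r(428,333,.025)
print("grip widths",np.hypot(*(a-c)),np.hypot(*(b-d)),"len",np.hypot(*(a-b)),np.hypot(*(c-d)))
o=(a+b+c+d)/4
m=(b+d-a-c);print("origin",o,"yaw",np.degrees(np.arctan2(m[1],m[0])))
p=r(385,100,.027);j=(r(323,402,.03)+r(424,403,.03))/2
m=j-p;print(p,j,np.hypot(*m),np.degrees(np.arctan2(m[1],m[0])),p+.095*m/np.hypot(*m),j-.08*m/np.hypot(*m))
E
for i in 1 2; do :; done
python3 -m crank '{"travel":[[0,0,0],[0,0,0],[0,0,0],[0,0,0],[0,0,0]],"turn":[[0,0,-8],[0,0,-16],[0,0,-24],[0,0,-32],[0,0,-40]],"gripper":[0,0,0,0,0]}' >/dev/null
python3 -m crank '{"travel":[[0,0,0],[0,0,0],[0,0,0],[0,0,0],[0,0,0]],"turn":[[0,0,-8],[0,0,-16],[0,0,-24],[0,0,-32],[0,0,-40]],"gripper":[0,0,0,0,0]}' >/dev/null
python3 -m crank '{"travel":[[0,0,0],[0,0,0],[0,0,0],[0,0,0],[0,0,0]],"turn":[[0,0,-8],[0,0,-16],[0,0,-24],[0,0,-32],[0,0,-40]],"gripper":[0,0,0,0,0]}' >/dev/null
python3 -m crank '{"travel":[[0,0,0],[0,0,0],[0,0,0],[0,0,0],[0,0,0]],"turn":[[0,0,-8],[0,0,-16],[0,0,-24],[0,0,-32],[0,0,-40]],"gripper":[0,0,0,0,0]}' >/dev/null
python3 -m crank '{"travel":[[0,0,0],[0,0,0],[0,0,0],[0,0,0],[0,0,0]],"turn":[[0,0,-8],[0,0,-16],[0,0,-20],[0,0,-20],[0,0,-20]],"gripper":[0,0,0,0,0]}'
```

```text
grip widths 0.05051310370556462 0.059484458459795136 len 0.06357247012586215 0.06391559851615063
origin [ 0.50143271 -0.29151809] yaw -17.440817081790776
[ 0.41239975 -0.26460392] [ 0.57244137 -0.31374065] 0.16741487172693692 -17.06777686603502 [ 0.50321578 -0.29248668] [ 0.49596471 -0.29026043]
clock: 8.75
position: [0.5059, -0.2898, 0.1449]
tool_rot: [-3.141, 0.0, -0.256]
force: [-0.1, 0.0, -0.1]
grip_width: 0.0854
finger_force: 0.0
```

```bash
python3 -m crank '{"travel":[[0.1,-0.3,-2],[0.1,-0.3,-5],[0.1,-0.3,-8],[0.1,-0.3,-11],[0.1,-0.3,-11]],"turn":[[0,0,-2.5],[0,0,-2.5],[0,0,-2.5],[0,0,-2.5],[0,0,-2.5]],"gripper":[0,0,0,0.1,0.1]}';python3 -m crank '{"travel":[[0,0,-1],[0,0,-2],[0,0,-3],[0,0,-3.2],[0,0,-3.2]],"turn":[[0,0,0],[0,0,0],[0,0,0],[0,0,0],[0,0,0]],"gripper":[0.1,0.15,0.2,0.25,0.25]}'; python3 - <<'E'
from h import *
f=bot.grab_frame("wrist");np.savez("w3.npz",**f);crop(f,"w3",0,0,512,384,1.5)
print(bot.observe()["grip_width"],bot.observe()["qpos"])
E
```

```text
clock: 9.25
position: [0.5054, -0.2923, 0.0323]
tool_rot: [-3.14, 0.004, -0.301]
force: [-0.0, 0.9, 1.2]
grip_width: 0.0766
finger_force: 0.0
clock: 9.75
position: [0.5066, -0.2936, 0.0029]
tool_rot: [-3.142, 0.0, -0.303]
force: [0.4, -0.7, 0.4]
grip_width: 0.064
finger_force: 0.0
0.06391942547479591 [-0.04684202  0.95444604  0.72693463  1.86376302 -0.9630121   0.72153381
 -0.62262674]
```

View pics/w3.png

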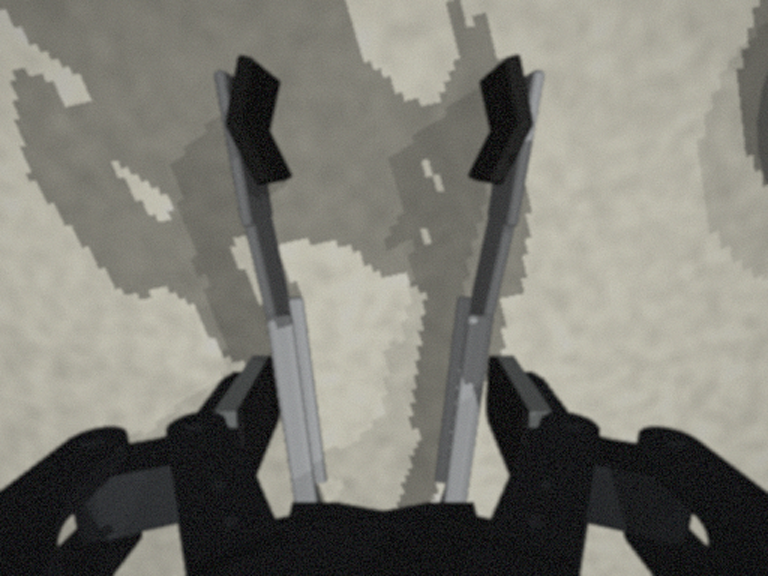

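The fingers straddle the grips, centred at columns 272 and 488, and the jaws are at (258,120) and (503,120).

```bash
python3 -m crank '{"travel":[[0,0,-0.2],[0,0,-0.3],[0,0,-0.3],[0,0,-0.3],[0,0,-0.3]],"turn":[[0,0,0],[0,0,0],[0,0,0],[0,0,0],[0,0,0]],"gripper":[0.3,0.35,0.40,0.40,0.40]}' 40; python3 -m crank '{"travel":[[0,0,0],[0,0,0],[0,0,0],[0,0,0],[0,0,0]],"turn":[[0,0,0],[0,0,0],[0,0,0],[0,0,0],[0,0,0]],"gripper":[0.42,0.42,0.42,0.42,0.42]}'
```

```text
clock: 10.3
position: [0.5072, -0.294, 0.0006]
tool_rot: [3.141, -0.001, -0.303]
force: [0.6, 0.2, 7.0]
grip_width: 0.0514
finger_force: 8.1
clock: 10.8
position: [0.5073, -0.2941, 0.0008]
tool_rot: [3.141, -0.002, -0.303]
force: [-0.3, 1.0, 10.4]
grip_width: 0.0497
finger_force: 9.3
```

```bash
python3 -m crank '{"travel":[[0,0,0.5],[0,0,1.5],[0,0,3],[0,0,5],[0,0,7]],"turn":[[0,0,0],[0,0,0],[0,0,0],[0,0,0],[0,0,0]],"gripper":[0.42,0.42,0.42,0.42,0.42]}';  python3 -m crank '{"travel":[[0,0,2],[0,0,5],[0,0,8],[0,0,10],[0,0,10]],"turn":[[0,0,0],[0,0,0],[0,0,0],[0,0,0],[0,0,0]],"gripper":[0.42,0.42,0.42,0.42,0.42]}'; python3 -m crank '{"travel":[[0,2,0],[0.5,5,0],[1,9,0],[1.5,13,0],[2,16,0]],"turn":[[0,0,0],[0,0,0],[0,0,0],[0,0,0],[0,0,0]],"gripper":[0.42,0.42,0.42,0.42,0.42]}'; python3 -m crank '{"travel":[[0.5,4,0],[1,8,0],[1.5,12,0],[2,15,0],[2.4,17.3,0]],"turn":[[0,0,0],[0,0,0],[0,0,0],[0,0,0],[0,0,0]],"gripper":[0.42,0.42,0.42,0.42,0.42]}';  python3 -m crank '{"travel":[[0,0,0],[0,0,0],[0,0,0],[0,0,0],[0,0,0]],"turn":[[0,0,0],[0,0,0],[0,0,0],[0,0,0],[0,0,0]],"gripper":[0.42,0.42,0.42,0.42,0.42]}'; python3 - <<'E'
from h import *
f=bot.grab_frame("wrist");np.savez("w4.npz",**f);crop(f,"w4",0,0,512,384,1.5)
s=bot.observe();print(s["position"],s["moment"],s["qpos"])
for x,y,z in[(.635,.0278,.121),(.635,.0278,.075),(.628,.0213,.075)]:print(proj(f,(x,y,z))*1.5)
E
```

```text
clock: 11.3
position: [0.5065, -0.2937, 0.0717]
tool_rot: [3.141, -0.0, -0.304]
force: [0.0, 0.6, -1.1]
grip_width: 0.0499
finger_force: 5.7
clock: 11.8
position: [0.5073, -0.2943, 0.1733]
tool_rot: [3.141, -0.004, -0.304]
force: [0.3, -0.1, -1.7]
grip_width: 0.0498
finger_force: 5.7
clock: 12.3
position: [0.5264, -0.131, 0.1698]
tool_rot: [-3.141, 0.001, -0.302]
force: [0.9, 0.1, -0.9]
grip_width: 0.0495
finger_force: 5.7
clock: 12.8
position: [0.5504, 0.0418, 0.1698]
tool_rot: [-3.141, 0.001, -0.302]
force: [0.5, 0.3, -0.8]
grip_width: 0.0495
finger_force: 5.7
clock: 13.3
position: [0.5506, 0.0387, 0.17]
tool_rot: [-3.141, -0.0, -0.304]
force: [-0.5, 0.3, -2.3]
grip_width: 0.0496
finger_force: 5.7
[0.55060269 0.03884813 0.16999937] [-0.04391227 -0.00116353  0.03687858] [-0.84503809  0.74924143  1.0453229   1.88697064 -0.78507357  0.98559959
 -1.31468247]
[339.66018077 112.35151433]
[348.06479213 122.3068694 ]
[365.93457876 132.96488764]
```

View pics/w4.png

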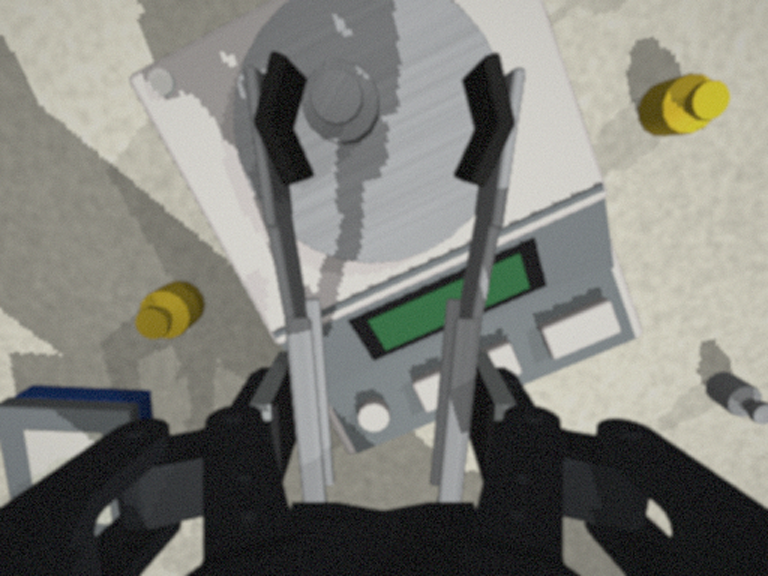

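Knob top centre at (335,94), cylinder top rim about (343,104), and jaws symmetric about column 384 with pad rows 52-183.

```bash
python3 - <<'E'
from h import *
f=dict(np.load("w4.npz"))
r=lambda u,v,z:ray(f,u/1.5,v/1.5,z)
print("knob",r(335,94,.121),"cyl",r(343,104,.103))
h=np.array([np.cos(.304),-np.sin(.304),0]);n=np.array([-h[1],h[0],0])
T=np.array([.5506,.0388,.1695])
for d in(.060,.074,.088):
  for w in(-.03,.03):
    print(d,w,(proj(f,T+d*h+w*n+[0,0,.03])*1.5).round(),(proj(f,T+d*h+w*n)*1.5).round())
k=r(335,94,.121)-T;print("weight in tool: ahead",k@h,"left",k@n)
E
```

```text
knob [0.64158405 0.0273885  0.121     ] cyl [0.6397072  0.02638314 0.103     ]
0.06 -0.03 [508. 188.] [482. 183.]
0.06 0.03 [247. 188.] [275. 183.]
0.074 -0.03 [512. 124.] [484. 132.]
0.074 0.03 [242. 124.] [272. 132.]
0.088 -0.03 [517.  55.] [487.  78.]
0.088 0.03 [237.  55.] [269.  78.]
weight in tool: ahead 0.0902280433423864 left 0.016346838803390697
```

```bash
python3 -m crank '{"travel":[[0.5,0.3,0],[1,0.7,0],[1.8,1.1,0],[1.8,1.1,-1.5],[1.8,1.1,-3.5]],"turn":[[0,0,0],[0,0,0],[0,0,0],[0,0,0],[0,0,0]],"gripper":[0.42,0.42,0.42,0.42,0.42]}';  python3 -m crank '{"travel":[[0,0,0],[0,0,0],[0,0,0],[0,0,0],[0,0,0]],"turn":[[0,0,0],[0,0,0],[0,0,0],[0,0,0],[0,0,0]],"gripper":[0.42,0.42,0.42,0.42,0.42]}'; python3 - <<'E'
from h import *
f=bot.grab_frame("wrist");np.savez("w5.npz",**f);crop(f,"w5",100,0,312,234,2.5)
s=bot.observe();print(s["position"],s["qpos"])
for x,y,z in[(.640,.027,.121),(.640,.027,.103)]:print((proj(f,(x,y,z))-[100,0])*2.5)
E
```

```text
clock: 13.85
position: [0.5691, 0.0506, 0.134]
tool_rot: [-3.141, -0.001, -0.303]
force: [-0.3, -0.3, -1.3]
grip_width: 0.0494
finger_force: 5.7
clock: 14.35
position: [0.5689, 0.0505, 0.1354]
tool_rot: [-3.141, -0.001, -0.303]
force: [0.5, 0.0, -0.2]
grip_width: 0.0495
finger_force: 5.7
[0.56880819 0.05047556 0.13530162] [-0.81280707  0.81199373  0.98733772  1.86242489 -0.83951979  0.95085384
 -1.30647445]
[387.76480158 219.34733602]
[387.70591831 224.80420761]
```

View pics/w5.png

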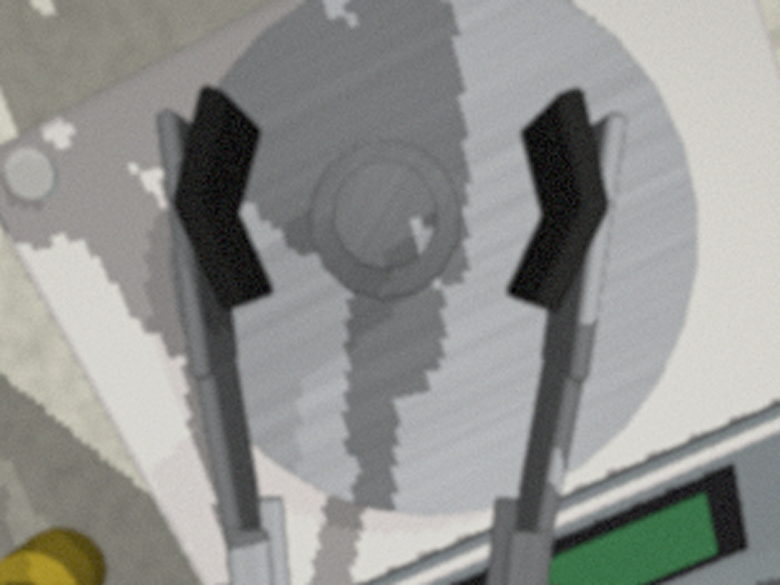

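The weight's cylinder is centred at (387,219) and the jaw mid at about (391,213), which is under 1 mm off. Next, descend.

```bash
python3 -m crank '{"travel":[[0,0.1,-0.5],[0,0.1,-1.5],[0,0.1,-2.5],[0,0.1,-3.5],[0,0.1,-4.2]],"turn":[[0,0,0],[0,0,0],[0,0,0],[0,0,0],[0,0,0]],"gripper":[0.42,0.42,0.42,0.42,0.42]}';  python3 -m crank '{"travel":[[0,0,-0.4],[0,0,-0.8],[0,0,-1.2],[0,0,-1.2],[0,0,-1.2]],"turn":[[0,0,0],[0,0,0],[0,0,0],[0,0,0],[0,0,0]],"gripper":[0.42,0.42,0.42,0.42,0.42]}'; python3 - <<'E'
from h import *
f=bot.grab_frame("wrist");np.savez("w6.npz",**f);crop(f,"w6",100,0,312,234,2.5)
g=bot.grab_frame("scene");p=proj(g,(.63,.02,.09)).astype(int);crop(g,"s6",p[0]-60,p[1]-50,120,90,6)
E
```

```text
clock: 14.9
position: [0.5683, 0.0513, 0.0916]
tool_rot: [3.141, 0.001, -0.303]
force: [-0.3, 0.5, -0.8]
grip_width: 0.0497
finger_force: 5.7
clock: 15.4
position: [0.5687, 0.0514, 0.0811]
tool_rot: [-3.141, -0.0, -0.303]
force: [-0.5, -0.1, -0.3]
grip_width: 0.0496
finger_force: 5.7
```

View pics/s6.png

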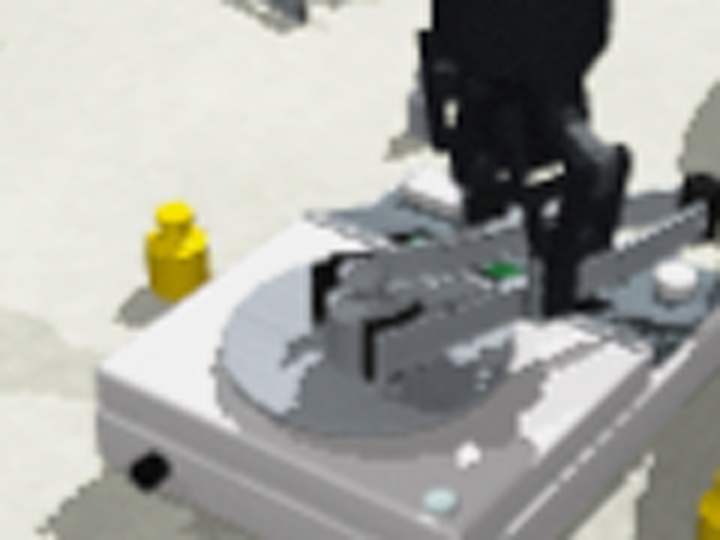

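View pics/w6.png

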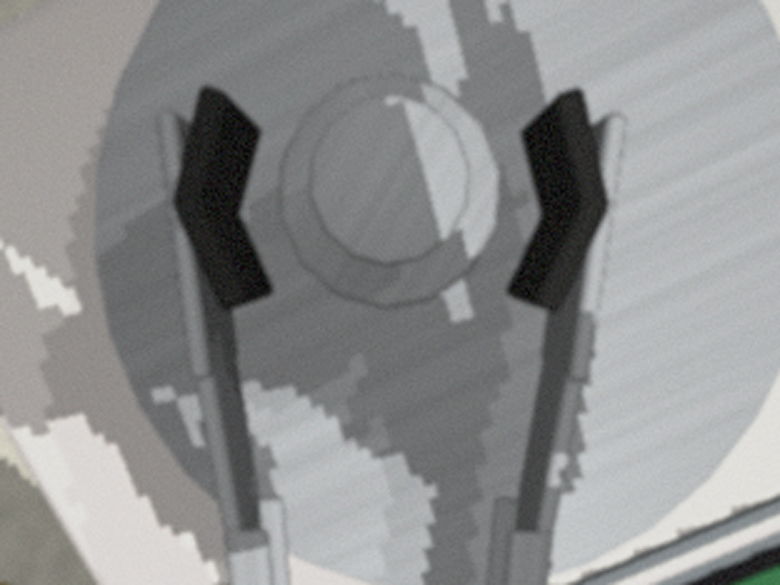

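The weight sits between the jaws with its cylinder centre at (389,190). The hollows are at row ~214, so I move about 3.5 mm forward and then close gradually.

```bash
python3 -m crank '{"travel":[[0.1,-0.03,0],[0.2,-0.06,0],[0.33,-0.1,0],[0.33,-0.1,0],[0.33,-0.1,0]],"turn":[[0,0,0],[0,0,0],[0,0,0],[0,0,0],[0,0,0]],"gripper":[0.42,0.42,0.42,0.42,0.44]}' 40;  python3 -m crank '{"travel":[[0,0,0],[0,0,0],[0,0,0],[0,0,0],[0,0,0]],"turn":[[0,0,0],[0,0,0],[0,0,0],[0,0,0],[0,0,0]],"gripper":[0.45,0.46,0.47,0.48,0.49]}'; python3 -m crank '{"travel":[[0,0,0],[0,0,0],[0,0,0],[0,0,0],[0,0,0]],"turn":[[0,0,0],[0,0,0],[0,0,0],[0,0,0],[0,0,0]],"gripper":[0.5,0.51,0.52,0.53,0.53]}'
```

```text
clock: 16.0
position: [0.572, 0.0504, 0.0809]
tool_rot: [3.142, 0.0, -0.303]
force: [0.1, 0.5, -1.8]
grip_width: 0.0479
finger_force: 6.0
clock: 16.5
position: [0.5719, 0.0504, 0.0809]
tool_rot: [-3.142, 0.0, -0.303]
force: [-0.4, 0.1, -1.4]
grip_width: 0.0436
finger_force: 6.7
clock: 17.0
position: [0.572, 0.0505, 0.081]
tool_rot: [-3.141, -0.0, -0.303]
force: [0.0, 0.9, -0.5]
grip_width: 0.0404
finger_force: 11.9
```

```bash
python3 -m crank '{"travel":[[0,0,0],[0,0,0],[0,0,0],[0,0,0],[0,0,0]],"turn":[[0,0,0],[0,0,0],[0,0,0],[0,0,0],[0,0,0]],"gripper":[0.54,0.56,0.6,0.65,0.65]}' 50; python3 - <<'E'
from h import *
f=bot.grab_frame("wrist");crop(f,"w7",100,0,312,234,2.5);print(bot.observe()["moment"])
E
```

```text
clock: 17.5
position: [0.572, 0.0504, 0.081]
tool_rot: [-3.141, -0.0, -0.303]
force: [-1.1, 1.2, 2.8]
grip_width: 0.0397
finger_force: 49.9
[ 0.20786208 -0.08965563  0.07191475]
```

View pics/w7.png

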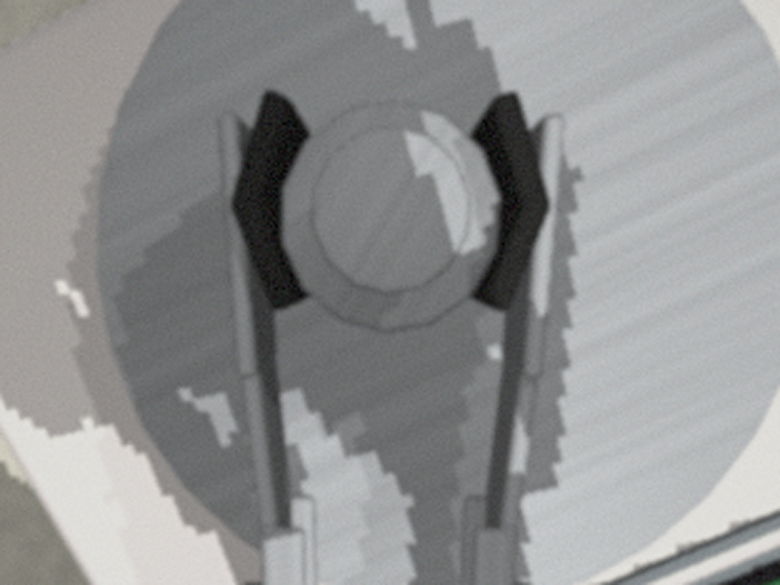

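The weight is centred at (390,215) in both V pads. Next, lift 5 cm.

```bash
python3 -m crank '{"travel":[[0,0,0.1],[0,0,0.3],[0,0,0.7],[0,0,1.2],[0,0,1.8]],"turn":[[0,0,0],[0,0,0],[0,0,0],[0,0,0],[0,0,0]],"gripper":[0.65,0.65,0.65,0.65,0.65]}'; python3 -m crank '{"travel":[[0,0,0.7],[0,0,1.5],[0,0,2.3],[0,0,2.9],[0,0,3.3]],"turn":[[0,0,0],[0,0,0],[0,0,0],[0,0,0],[0,0,0]],"gripper":[0.65,0.65,0.65,0.65,0.65]}'; python3 -m crank '{"travel":[[0,0,0.2],[0,0,0.3],[0,0,0.3],[0,0,0.3],[0,0,0.3]],"turn":[[0,0,0],[0,0,0],[0,0,0],[0,0,0],[0,0,0]],"gripper":[0.65,0.65,0.65,0.65,0.65]}'; python3 -m crank '{"travel":[[0,0,0],[0,0,0],[0,0,0],[0,0,0],[0,0,0]],"turn":[[0,0,0],[0,0,0],[0,0,0],[0,0,0],[0,0,0]],"gripper":[0.65,0.65,0.65,0.65,0.65]}'; python3 - <<'E'
from h import *
f=bot.grab_frame("wrist");a=cv2.resize(f["pixels"][0:200,130:380,::-1],(400,320))
g=bot.grab_frame("scene");p=proj(g,(.63,.02,.11)).astype(int);b=cv2.resize(g["pixels"][p[1]-40:p[1]+40,p[0]-50:p[0]+50,::-1],(400,320),interpolation=cv2.INTER_CUBIC)
cv2.imwrite("pics/fin.png",np.hstack([a,b]))
E
```

```text
clock: 18.05
position: [0.5719, 0.0503, 0.0994]
tool_rot: [3.141, 0.0, -0.303]
force: [-0.4, -0.6, -3.3]
grip_width: 0.0392
finger_force: 50.6
clock: 18.55
position: [0.5721, 0.0504, 0.1326]
tool_rot: [-3.141, -0.0, -0.303]
force: [-1.4, -0.8, -3.4]
grip_width: 0.0389
finger_force: 50.6
clock: 19.05
position: [0.5719, 0.0504, 0.1348]
tool_rot: [3.141, 0.0, -0.303]
force: [0.4, -0.5, -3.6]
grip_width: 0.0389
finger_force: 50.6
clock: 19.55
position: [0.5719, 0.0504, 0.1349]
tool_rot: [-3.142, 0.0, -0.303]
force: [0.3, 0.1, -3.2]
grip_width: 0.0392
finger_force: 50.6
```

View pics/fin.png

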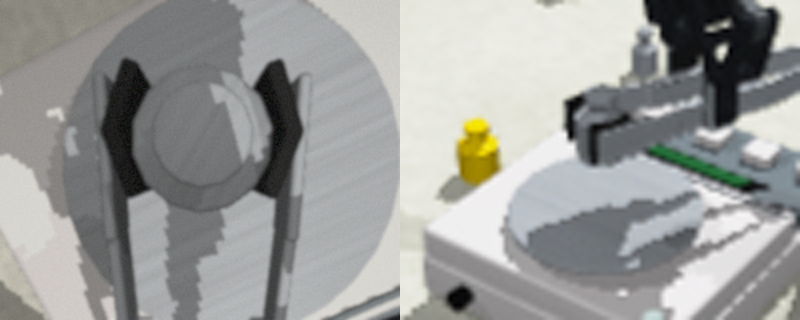

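The weight hangs upright in the jaws (200,135 on the left view), well clear of the pan, and the force of 3.3 N fits the tongs plus weight.

```bash
python3 -c "
from workcell import bot
print(bot.job_done())"
```

```text
the job is handed in; nothing more can be done
None
```

I pressed the calibrate key fully down and released it, then did the same with the enter key. The tongs now hold the 200 g weight upright and still, about 5.4 cm above the pan, and the job was handed in at about 20 s.

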